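Put the soldering iron back in its cage stand

ROBOT

A 7-joint arm with a two-finger parallel gripper is mounted at the origin on the work surface. World frame = base frame: x ahead of the robot, y to its left, z up, the work surface at z = 0. Lengths are in mm, angles in degrees, forces in N, time in s.
With the tool pointing down it reaches from about 400 to 875 mm from the base axis. Payload 6.5 kg.
Tool frame: the origin (TCP) lies on the centre line of the jaws, within the pads' length; the fingertips stand arm.tip_reach ahead of it and the grasp point (between the pads) is the TCP (arm.tip_reach is the distance from the TCP to the fingertips, in mm); z points along the fingers, y is the direction in which the jaws open and shut (so a half turn about z gives the same grasp; the last joint's range is limited). The gripper opens to 85 mm and grips with 20 to 120 N. Pads are 22 mm wide; open, the fingers measure 114 mm over their backs; the gripper's body (76 mm by 85 mm) begins 54 mm behind the grasp point. The pads swing forward as they close: fully open they stand 13 mm farther back than shut.
Start: joints at [-73.866, 30.733, -0.252, 88.115, 0.149, 61.152, -4.079], TCP at [221.534, 611.075, 250.29] pointing down, gripper open.
Joint ranges: [-154.64, 154.64], [-21.42, 123.67], [-72.66, 72.17], [13.99, 137.28], [-74.86, 254.86], [10.95, 109.41], [-158.01, 158.01]. Speed limits (degrees/s): [136.94, 136.94, 180, 180, 180, 180, 180].

INTERFACE

Orientations are given as [roll, pitch, yaw] about the fixed x, y, z axes, in that order (R = Rz(yaw) Ry(pitch) Rx(roll)).
In Python, from bench import monitor, cams, job, arm gives the robot as it stands.
- The arm moves only by the tool move_arm, never from a script. Its argument "commands" is a list that holds one entry, the list of rows, each a list of 7 numbers: the shift along the tool's x, y, z in cm, then the turn, a rotation vector about the tool's x, y, z in rad, then the closure, from 0 (fully open) to 1 (shut). A call has 1 to 8 rows; each row is the pose to reach, as a shift and turn from the pose commanded when the call began, along the tool's axes at that moment; what a row does not reach only later rows make up. A row lasts 1/10 s, in which the tool goes at most 50 mm and 8.59 degrees, less where a joint would pass 70% of its speed; a pose out of reach is approached as far as the arm can. A call with a gripper value outside its range is refused whole. The fingers move at their own pace and stop on an object; "newtons" is the grip in N (left out, the last holds). Time passes only in rows, so rows that repeat a pose let the fingers close. It gives the time, the measured TCP pose, the force and the opening at its end, in the units of the state.
- monitor.observe(): the state, without advancing time (a new reading comes with each control period).
- cams.capture(name): name is "side" or "top"; returns a dict with "pixels" (384x512x3 uint8, red, green, blue), "fx", "fy", "cx", "cy" (pixels), "k1" (the pictures are not rectified: a ray, as slopes to the right and down, at radius r is drawn at 1 + k1 r^2 times it, then the intrinsics apply), "origin" and "rotation" of the camera in the world. Camera axes: x right, y up, looking along -z (the intrinsics and any distortion apply to the point x, -y, -z); pixel columns grow to the right and rows downward; lengths in mm; the calibration is good to about 2 mm. A picture is of the moment at which its call begins. There is no depth.
- job.job_done(): hands the job in, once; it reports no verdict.
The state is a dict: "time": time; "qpos": joint angles; "qd": joint speeds; "effort": joint torques, N m; "position": TCP position; "orientation": TCP orientation; "force": force on the tool from outside, world axes, zero at the start; "moment": the same for the moment, N m; "opening": finger opening in mm.
Only numpy, scipy, OpenCV 4.12 (cv2) and the standard library are available. Lean on these libraries where they do the work, as an engineer would, in place of code of your own. Each camera call takes 0.05 s, during which the arm holds its last target.

TASK

Someone has hung the soldering iron in the tool rack: lift it out and put it back in its own stand, lowering it upright through the cage's rings and pushing it down between the spring leaves until its black collar sits home in the lowest, smallest ring, then let go. The cage may be set a little off and at any height, so feel the way in and push gently, because the iron's heater is brittle. Leave the other tools and things on the table as they are.

Things in the scene. Friction and masses are not known exactly. Their poses are not given: they have to be found in the camera images.
- iron_grip (a point): soldering iron, no cord, 179 mm long, hanging upright, tip down: blue round handle 24 mm thick, 87 to 175 mm above the tip. This point lies on its axis in the upper handle, 150 mm above the tip, where it is best held; z runs along the iron, up from tip to handle. Mass 0.1 to 0.17 kg. Its brittle heater breaks if it is pushed into the stand, down or sideways, with more than about 13 N
- iron_collar (a point): on the iron's axis 77 mm above the tip, at the lower end of its black collar, which widens like a cone from 20 mm thick here to 29 mm thick 5 mm higher
- iron_tip (a point): the point of the iron's copper tip, on its axis. The steel barrel is 14 mm thick from 38 to 77 mm above the tip and tapers below that to a 7 mm shank, 26 mm above the tip
- rack: wooden tool rack, fixed, 236 mm (y) by 60 mm (x), top board 92 mm above the table; origin under its middle. Four 19 mm holes in a row along its y axis, at y = -81, -27, 27 and 81 mm; a tool hangs loosely in each by its collar or handle (the iron's tip then 15 mm above the table). Any of the four may be the iron
- stand: the iron's stand, fixed: black base plate 130 mm (x) by 170 mm (y), 8 mm thick, with a yellow sponge; at x = 47, y = -30 mm a steel rod up to 136 mm above the table, from which an arm towards -x carries an upright wire cage: three level rings on one axis, 15 mm apart, clear openings 44, 34 and 23 mm from the top down, wire 4 mm. Origin under the plate's middle
- stand_ring (a point): fixed to the stand's base, 102 mm above the table: nominal middle of the cage's lowest ring; axes as the stand's. The cage is set by hand and not measured: the true middle lies up to 12 mm higher or lower, 4 mm off along x and 5 mm along y, and stays as set. With the iron home, its collar point lies in this ring's true middle (within 1 mm)
- stand_leaves (a point): fixed to the stand's base, 29 mm under stand_ring: nominal middle of three brass spring leaves hung from the lowest ring, 10 mm free between them. The barrel spreads them: they push the iron towards the cage's true axis, about 1 N per mm off it, and resist the push down by 2 to 6 N (more than its weight); once the collar meets the lowest ring the push soon passes 9 N
- solder_reel: bystander: reel of solder lying flat, 60 mm wide, 38 mm high
- solder_pump: bystander: blue and silver desoldering pump, 195 mm long, lying
- glue_gun: bystander: black glue gun with orange nozzle lying on its side, about 270 by 150 mm
- breadboard: bystander: white breadboard 165 by 55 mm with parts in it
- pliers: bystander: small black-handled pliers, 120 mm long
- screwdriver: bystander: red-handled screwdriver hanging in the rack; origin on its axis at the rack's top board, its handle 27 mm thick and up to 56 mm high
- nut_driver: bystander: yellow-handled nut driver hanging in the rack; origin on its axis at the rack's top board, its handle 27 mm thick and up to 56 mm high
- scraper: bystander: green-handled scraper hanging in the rack; origin on its axis at the rack's top board, its handle 27 mm thick and up to 56 mm high

How it is judged:
By the outcome, as a careful person would: the job done as asked, in the order asked, and still so for the second after the job is handed in, with the robot touching nothing.
It also fails if it takes over 67 s, if anything falls off the work surface, if the arm or the gripper's body presses on something with over 40 N, if the wrist force passes 120 N, or if a joint passes its speed limit or range.

## Working session

There is one attempt and no reset: what is moved stays moved. The work goes in short steps, Python scripts to look and compute and a tool call to move; the robot and the scene stay as the last step left them, time stands still between calls to the robot, and variables do not carry over. Pictures are saved under pics/ and viewed, and the job is handed in when it is done.

Besides the shell and the picture viewer there is one more tool, called after "Call:" by a JSON object that holds its "api" and its "payload", one argument or row to a line. move_arm: Moves the arm, as the interface text tells. Its arguments: {"type":"object","properties":{"commands":{"type":"array"},"newtons":{"type":"number"}},"required":["commands"]}

```bash
ls; mkdir -p pics
python3 - <<'E'
from bench import monitor, cams, job, arm
import cv2
print(monitor.observe()); print(arm.tip_reach)
for n in ("side","top"):
    c=cams.capture(n); cv2.imwrite(f"pics/{n}0.png",c["pixels"][:,:,::-1])
    print(n,{k:v for k,v in c.items() if k!="pixels"})
E
```

```text
pics
{'time': 0.0, 'qpos': array([-73.86629252,  30.7792263 ,  -0.25464049,  88.17201192,
         0.14781179,  61.15199539,  -4.0796645 ]), 'qd': array([ 0.03479748, -0.06995341, -0.0339719 ,  0.04924499, -0.01302144,
        0.11962715, -0.06201521]), 'effort': array([-3.00930296e-04, -5.83417368e+01,  1.04866449e+00, -2.59099299e+01,
        1.23609908e-02,  9.63240280e-03,  4.00085032e-07]), 'position': array([221.32921152, 610.50285926, 249.38450924]), 'orientation': array([-1.79897289e+02,  6.35651180e-03,  1.60076958e+02]), 'force': array([ 0.70826002, -0.36239476,  0.74160354]), 'moment': array([-0.014237  ,  0.04370927, -0.01857965]), 'opening': 85.27460913592083}
19.0
side {'fx': 366.83040768770456, 'fy': 366.83040768770456, 'cx': 257.71563838854865, 'cy': 191.24742259050956, 'k1': 0.018971327256758888, 'origin': array([  81.02490299, -779.64437082,  764.795133  ]), 'rotation': array([ 54.92734772,   0.21025085, -33.59262357])}
top {'fx': 404.69939760227226, 'fy': 404.69939760227226, 'cx': 255.86493535211187, 'cy': 194.67888384146755, 'k1': -0.10172044154479198, 'origin': array([ 319.89152908,    5.11420724, 1307.92317386]), 'rotation': array([ 1.22812140e+01, -1.48878111e-02, -9.37855543e+01])}
```

View pics/side0.png

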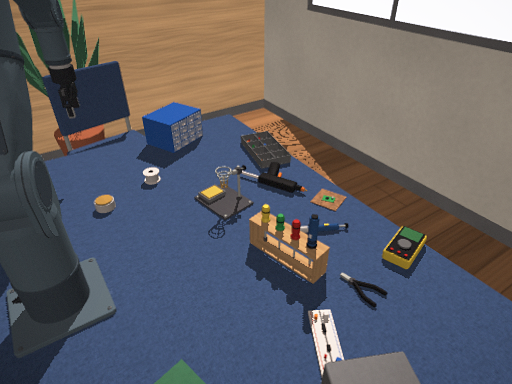

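View pics/top0.png

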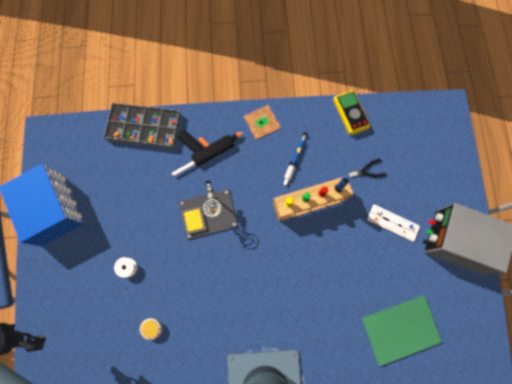

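The iron is the blue tool at the rack's right end, near top (342,186) and side (313,230). The stand's cage is near top (212,208) and side (224,172). Next I'll zoom in and build the helpers.

```bash
cat > h.py <<'E'
import numpy as np, cv2
from scipy.spatial.transform import Rotation as Ro
from scipy.optimize import least_squares
from bench import monitor, cams, job, arm
def cap(n):
    c=cams.capture(n); c["R"]=Ro.from_euler('xyz',c["rotation"],degrees=True).as_matrix(); return c
def proj(c,P):
    P=np.atleast_2d(P); q=(P-c["origin"])@c["R"]; x=q[:,0]/-q[:,2]; y=-q[:,1]/-q[:,2]
    s=1+c["k1"]*(x*x+y*y); return np.c_[c["fx"]*x*s+c["cx"],c["fy"]*y*s+c["cy"]]
def onz(c,uv,z):
    f=lambda p: (proj(c,[p[0],p[1],z])[0]-uv)
    return least_squares(f,[500,0]).x
def tri(cs,uvs):
    f=lambda p: np.concatenate([proj(c,p)[0]-u for c,u in zip(cs,uvs)])
    r=least_squares(f,[500,0,50]); return r.x,r.fun
def zoom(c,box,k,name,dots=[]):
    x0,y0,x1,y1=box; im=cv2.resize(c["pixels"][y0:y1,x0:x1,::-1],None,fx=k,fy=k,interpolation=cv2.INTER_CUBIC)
    for d in dots:
        cv2.circle(im,(int((d[0]-x0+.5)*k),int((d[1]-y0+.5)*k)),2,(255,0,255),-1)
    for g in range((x0+9)//10*10,x1,10):
        cv2.line(im,(int((g-x0+.5)*k),0),(int((g-x0+.5)*k),6),(255,255,255),1); cv2.putText(im,str(g),(int((g-x0+.5)*k)-8,16),0,.35,(255,255,255),1)
    for g in range((y0+9)//10*10,y1,10):
        cv2.line(im,(0,int((g-y0+.5)*k)),(6,int((g-y0+.5)*k)),(255,255,255),1); cv2.putText(im,str(g),(8,int((g-y0+.5)*k)+4),0,.35,(255,255,255),1)
    cv2.imwrite("pics/"+name,im)
E
python3 - <<'E'
from h import *
t=cap("top"); s=cap("side")
zoom(t,(170,170,270,260),8,"t1.png"); zoom(t,(265,165,365,230),8,"t2.png")
zoom(s,(185,155,265,225),10,"s1.png")
zoom(s,(240,195,340,285),8,"s2.png")
E
```

```text
(no output)
```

View pics/t1.png

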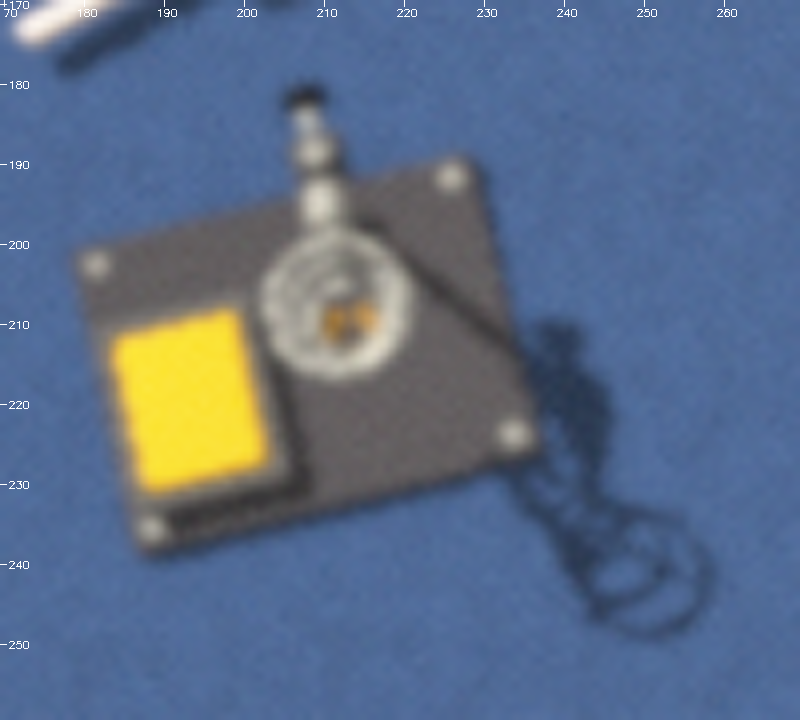

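View pics/t2.png

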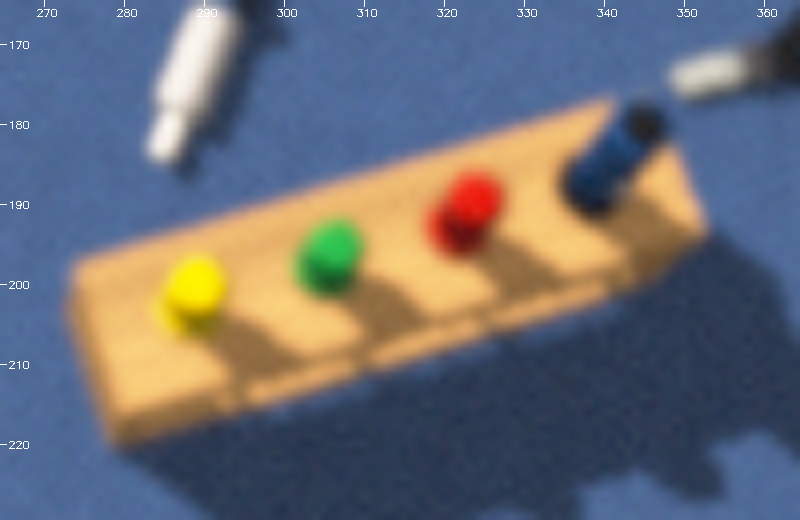

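View pics/s1.png

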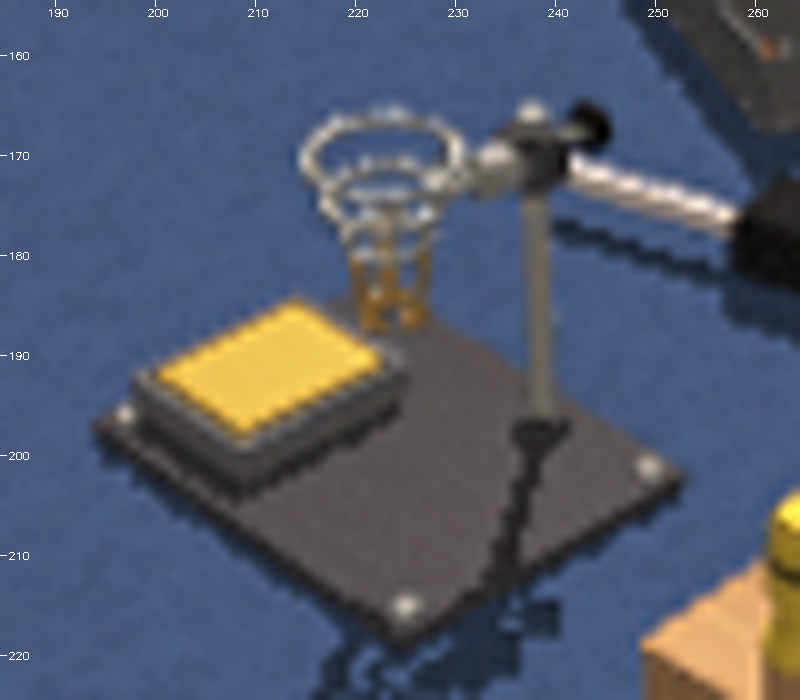

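View pics/s2.png

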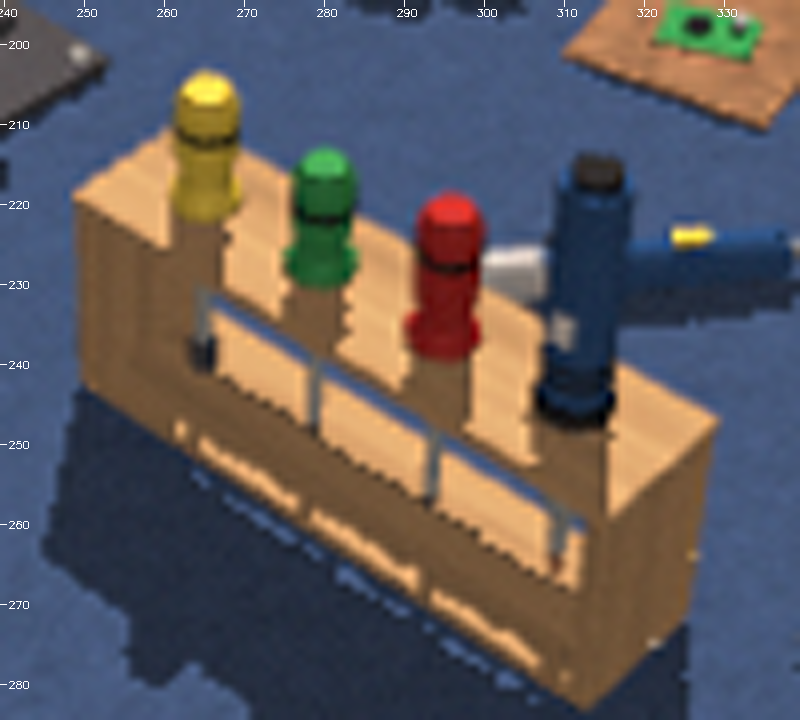

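```bash
cat > fit.py <<'E'
from h import *
t=cap("top"); s=cap("side")
def pose(p,L): 
    c,sn=np.cos(p[2]),np.sin(p[2]); L=np.atleast_2d(L).astype(float)
    return np.c_[p[0]+c*L[:,0]-sn*L[:,1],p[1]+sn*L[:,0]+c*L[:,1],L[:,2]]
def fit(obs,x0):
    f=lambda p: np.concatenate([proj(c,pose(p,L))[0]-uv for c,L,uv in obs])
    r=least_squares(f,x0,loss='soft_l1'); print(r.x[:2],np.degrees(r.x[2])); print(np.round(f(r.x).reshape(-1,2),1).tolist()); return r.x
rk=fit([(t,(30,118,92),(273.8,197.7)),(t,(30,-118,92),(341,177)),(t,(-30,-118,92),(352.8,193)),(t,(-30,118,92),(279,215.5)),
 (s,(-30,118,92),(248.7,219)),(s,(-30,-118,92),(315.5,259)),(s,(30,-118,92),(329,247))],[480,-50,0.2])
st=fit([(t,(65,85,8),(179.5,201)),(t,(65,-85,8),(228,188.5)),(t,(-65,-85,8),(236.8,225)),(t,(-65,85,8),(186.5,239)),
 (s,(-65,85,8),(193.8,197)),(s,(-65,-85,8),(225,218)),(s,(65,-85,8),(253.5,202))],[480,100,0.2])
for y in(-81,-27,27,81): print(y,pose(rk,(0,y,92)))
for n,c,b,P in(("t3.png",t,(265,165,365,230),[pose(rk,(0,-81,z))[0] for z in(97,102,190,194)]),("s3.png",s,(240,195,340,285),[pose(rk,(0,-81,z))[0] for z in(15,97,102,190,194)])):
    zoom(c,b,8,n,proj(c,np.array(P)))
print(pose(st,(0,-30,102)), pose(st,(47,-30,136)))
a=np.linspace(0,6.28,13)
for n,c,b in(("t4.png",t,(170,170,270,260)),("s4.png",s,(185,155,265,225))):
    L=[(r*np.cos(w),-30+r*np.sin(w),z) for r,z in((24,132),(13.5,102)) for w in a]+[(47,-30,136),(0,-30,102)]
    zoom(c,b,8,n,proj(c,pose(st,L)))
np.savez("fit.npz",rk=rk,st=st)
E
python3 fit.py
```

```text
[ 568.4694938  -187.43068771] 1453.144179297527
[[-0.4, 0.0], [4.4, -0.8], [-0.9, 1.1], [0.3, 0.7], [0.1, -0.6], [0.2, -0.1], [0.2, -0.2]]
[550.33257307 147.24450172] 1810.7242220502492
[[-1.5, -0.1], [0.2, -0.3], [0.9, 1.1], [0.1, 0.1], [0.0, -0.5], [0.0, 0.3], [0.4, -0.5]]
-81 [[ 586.88907586 -266.30856165   92.        ]]
-27 [[ 574.60935449 -213.72331236   92.        ]]
27 [[ 562.32963311 -161.13806307   92.        ]]
81 [[ 550.04991173 -108.55281378   92.        ]]
[[555.91503316 117.7684752  102.        ]] [[602.09414137 126.51432933 136.        ]]
```

View pics/t3.png

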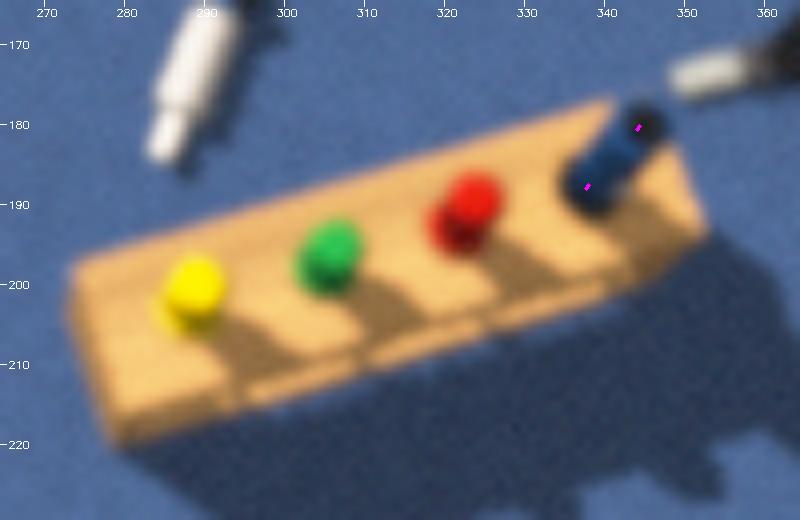

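View pics/s3.png

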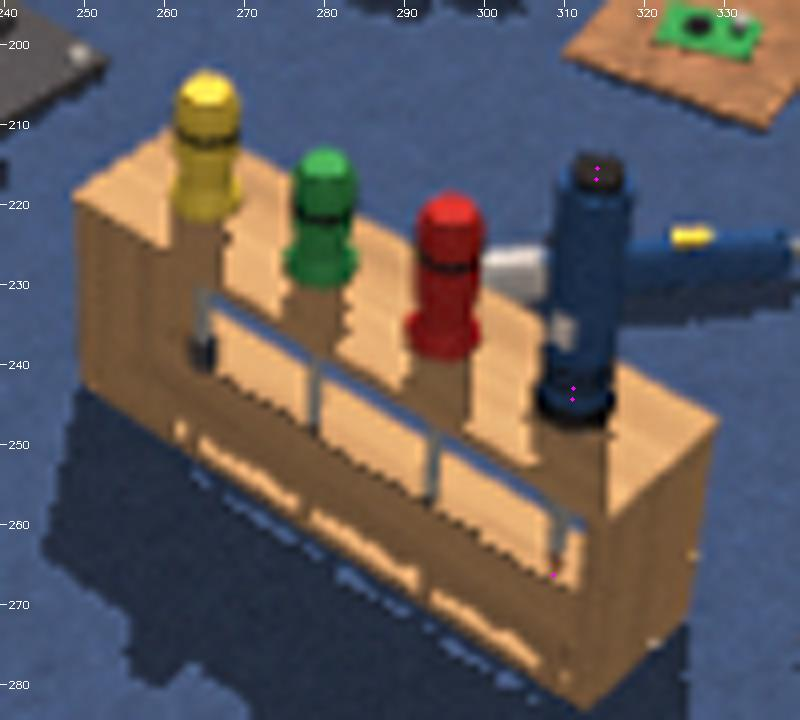

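View pics/t4.png

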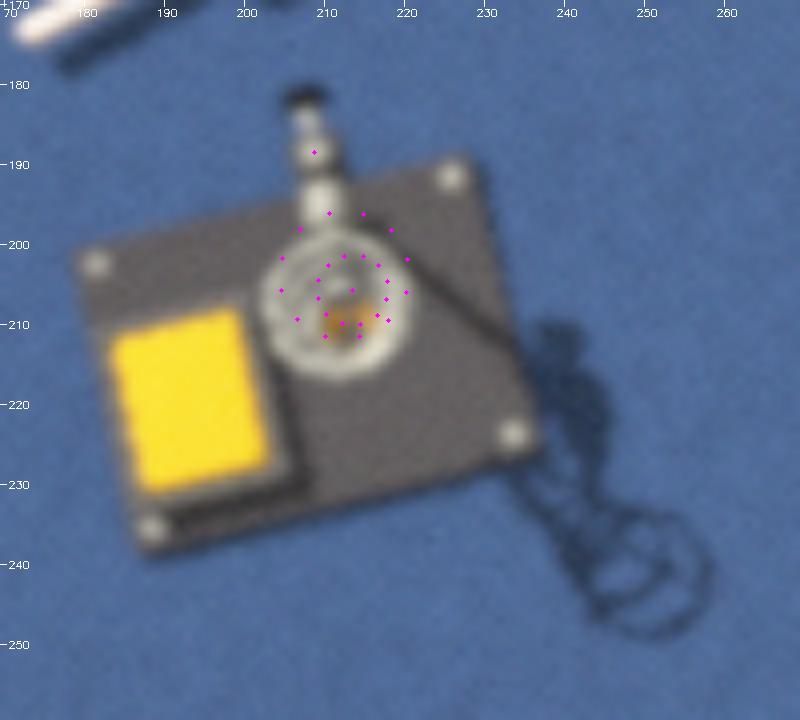

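View pics/s4.png

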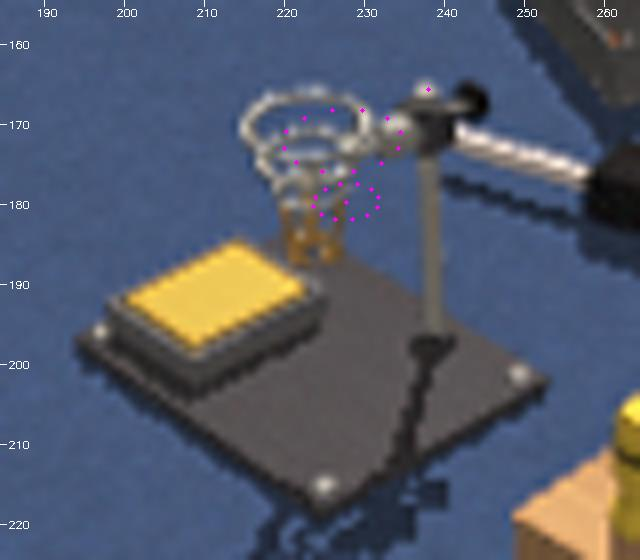

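```bash
cat > ring.py <<'E'
from fit import *
import sys
P,r=tri([t,s],[(211.3,207.4),(223,169.2)]); print(P,r, "local", Ro.from_euler('z',-st[2]).apply(P-[st[0],st[1],0]))
a=np.linspace(0,6.28,25)
def draw(P,tag):
  for n,c,b,k in(("t"+tag,t,(190,175,240,225),12),("s"+tag,s,(205,155,245,200),14)):
    L=[P+[r*np.cos(w),r*np.sin(w),z] for r,z in((24,0),(19,-15),(13.5,-30)) for w in a]
    zoom(c,b,k,n+".png",proj(c,np.array(L)))
draw(P,"5")
E
python3 ring.py
```

```text
[ 568.4694938  -187.43068771] 1453.144179297527
[[-0.4, 0.0], [4.4, -0.8], [-0.9, 1.1], [0.3, 0.7], [0.1, -0.6], [0.2, -0.1], [0.2, -0.2]]
[550.33257307 147.24450172] 1810.7242220502492
[[-1.5, -0.1], [0.2, -0.3], [0.9, 1.1], [0.1, 0.1], [0.0, -0.5], [0.0, 0.3], [0.4, -0.5]]
-81 [[ 586.88907586 -266.30856165   92.        ]]
-27 [[ 574.60935449 -213.72331236   92.        ]]
27 [[ 562.32963311 -161.13806307   92.        ]]
81 [[ 550.04991173 -108.55281378   92.        ]]
[[555.91503316 117.7684752  102.        ]] [[602.09414137 126.51432933 136.        ]]
[542.70319382 120.64752208 145.94220907] [-0.02272553  0.06837169  0.07693785 -0.01811592] local [-12.44534541 -24.7127524  145.94220907]
```

View pics/t5.png

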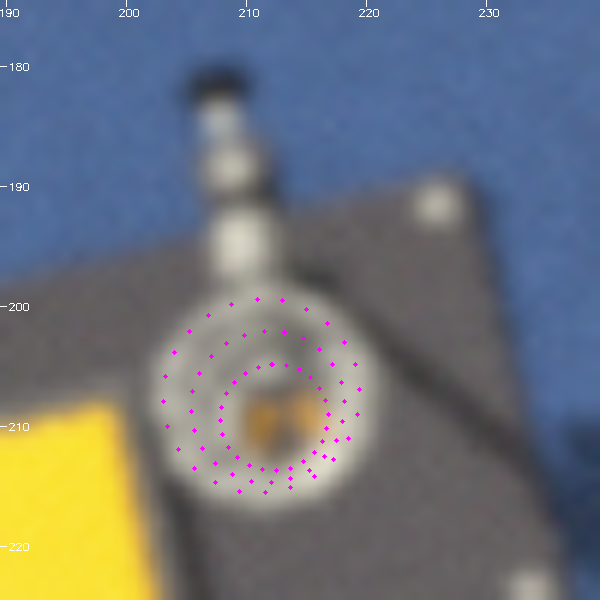

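View pics/s5.png

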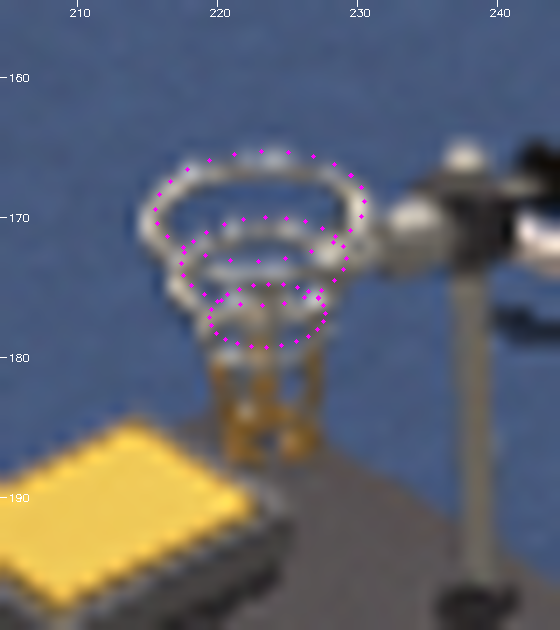

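```bash
sed -i 's/(223,169.2)/(222.65,169.9)/; s/"5")/"6")/' ring.py; python3 ring.py | tail -1
```

```text
[542.51299479 121.16723054 143.33822327] [-0.10133199  0.30519848  0.34319413 -0.08072519] local [-12.53551407 -24.16672843 143.33822327]
```

View pics/t6.png

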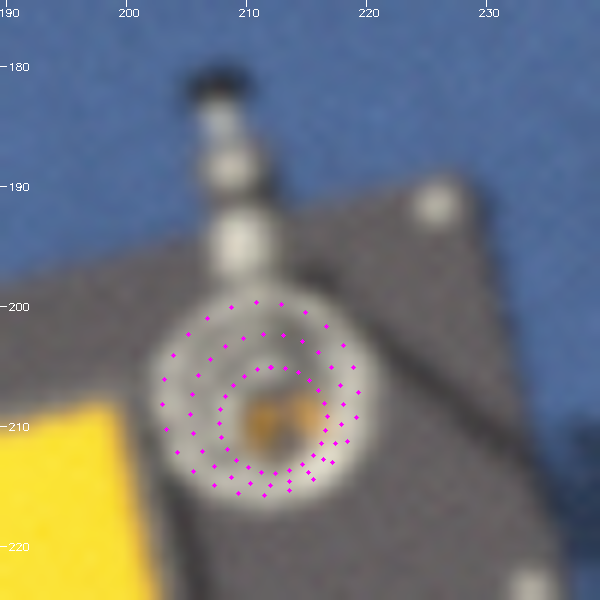

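View pics/s6.png

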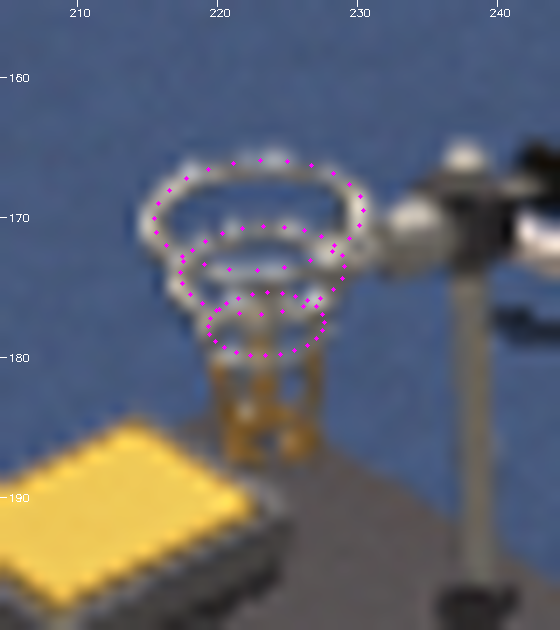

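```bash
sed -i 's/(t,(30,-118,92),(341,177)),//' fit.py
cat > mv.py <<'E'
from h import *
def to(target,yaw=None,base=None):
    """print shift (cm, tool axes) and turn to go from current pose to target xyz with tool straight down at yaw"""
    o=monitor.observe(); R=Ro.from_euler('xyz',o["orientation"],degrees=True)
    p=np.array(base if base is not None else o["position"]); d=R.inv().apply(np.array(target)-p)/10
    R2=R if yaw is None else Ro.from_euler('xyz',[180,0,yaw],degrees=True)
    print("t",round(o["time"],2),"pos",np.round(o["position"],1),"ori",np.round(o["orientation"],2),"F",np.round(o["force"],2),"open",round(o["opening"],1))
    print("shift cm",np.round(d,2),"rotvec",np.round((R.inv()*R2).as_rotvec(),4))
E
python3 - <<'E'
from fit import *
import mv
P,r=tri([t,s],[(345.1,179.4),(314.3,216.4)]); print("top cap",P,r)
P,r=tri([t,s],[(338,187.8),(311.2,243.5)]); print("collar-ish",P,r)
mv.to((586,-266,330),103)
E
```

```text
[ 568.67806803 -188.03072572] 13.110252783945167
[[-0.2, -0.1], [-0.7, 1.1], [0.5, 0.6], [0.3, -0.5], [0.4, 0.1], [0.4, -0.1]]
[550.33257307 147.24450172] 1810.7242220502492
[[-1.5, -0.1], [0.2, -0.3], [0.9, 1.1], [0.1, 0.1], [0.0, -0.5], [0.0, 0.3], [0.4, -0.5]]
-81 [[ 587.05094097 -266.9194926    92.        ]]
-27 [[ 574.80235901 -214.32698135   92.        ]]
27 [[ 562.55377705 -161.73447009   92.        ]]
81 [[ 550.3051951  -109.14195884   92.        ]]
[[555.91503316 117.7684752  102.        ]] [[602.09414137 126.51432933 136.        ]]
top cap [ 588.1556875  -267.69151222  192.44531123] [-0.29240723  0.63123103  0.5713744  -0.18013649]
collar-ish [ 587.10705649 -266.26905803  100.38690989] [-0.00092293  0.00208493  0.00185011 -0.00056178]
t 0.6 pos [221.5 611.1 250.3] ori [180.     0.   160.08] F [-0.45  0.21 -0.34] open 85.1
shift cm [-64.15 -70.04  -7.97] rotvec [ 1.000e-04 -0.000e+00  9.962e-01]
```

Call:
{"api": "move_arm", "payload": {
  "commands": [
    [[-4,-4.4,-4,0,0,0.12,0],[-8,-8.8,-8,0,0,0.24,0],[-11.5,-12.5,-8,0,0,0.36,0],[-15,-16.4,-8,0,0,0.48,0],[-18.5,-20.2,-8,0,0,0.6,0],[-22,-24,-8,0,0,0.72,0],[-25.5,-27.8,-8,0,0,0.84,0],[-27,-29.5,-8,0,0,0.96,0]]
  ]
}}

```text
time: 1.4
position: [368.1, 257.6, 330.6]
orientation: [179.9, -0.0, 104.8]
force: [1.8, 0.3, -0.6]
opening: 85.8
```

```bash
python3 -c "
import mv; mv.to((587.3,-266.9,330),103.1)"
```

```text
t 1.4 pos [368.1 257.6 330.6] ori [ 1.7995e+02 -5.0000e-02  1.0479e+02] F [ 1.82  0.27 -0.63] open 85.8
shift cm [-5.631e+01  7.800e+00  2.000e-02] rotvec [ 0.0009 -0.0009  0.0295]
```

Call:
{"api": "move_arm", "payload": {
  "commands": [
    [[-4.5,0.6,0,0,0,0.01,0],[-9,1.2,0,0,0,0.02,0],[-13.5,1.8,0,0,0,0.03,0],[-18,2.4,0,0,0,0.03,0],[-22.5,3,0,0,0,0.03,0],[-27,3.6,0,0,0,0.03,0],[-31.5,4.2,0,0,0,0.03,0],[-34,4.6,0,0,0,0.03,0]]
  ]
}}

```text
time: 2.2
position: [501.1, -60.8, 330.7]
orientation: [179.9, 0.1, 103.1]
force: [-0.0, 0.9, 0.3]
opening: 85.0
```

```bash
python3 -c "
import mv; mv.to((587.3,-266.9,330),103.1)"
```

```text
t 2.2 pos [501.1 -60.8 330.7] ori [1.7993e+02 9.0000e-02 1.0313e+02] F [-0.03  0.91  0.3 ] open 85.0
shift cm [-22.03   3.72   0.1 ] rotvec [0.0011 0.0015 0.0005]
```

Call:
{"api": "move_arm", "payload": {
  "commands": [
    [[-4,0.7,0.1,0,0,0,0],[-8,1.4,0.1,0,0,0,0],[-12,2.1,0.1,0,0,0,0],[-16,2.8,0.1,0,0,0,0],[-20,3.4,0.1,0,0,0,0],[-22,3.7,0.1,0,0,0,0],[-22,3.7,0.1,0,0,0,0],[-22,3.7,0.1,0,0,0,0]]
  ]
}}

```text
time: 3.0
position: [587.0, -262.2, 328.9]
orientation: [-180.0, -0.0, 103.3]
force: [-0.2, -0.2, -0.3]
opening: 85.2
```

```bash
python3 -c "
import mv; mv.to((587.3,-266.9,165),103.1)
from h import *
t=cap('top');zoom(t,(265,130,395,230),6,'t7.png')
s=cap('side');zoom(s,(240,155,370,285),5,'s7.png')"
```

```text
t 3.0 pos [ 587.  -262.2  328.9] ori [-1.7998e+02 -3.0000e-02  1.0333e+02] F [-0.22 -0.25 -0.26] open 85.2
shift cm [-0.47 -0.08 16.39] rotvec [-0.0004 -0.0006  0.004 ]
```

View pics/s7.png

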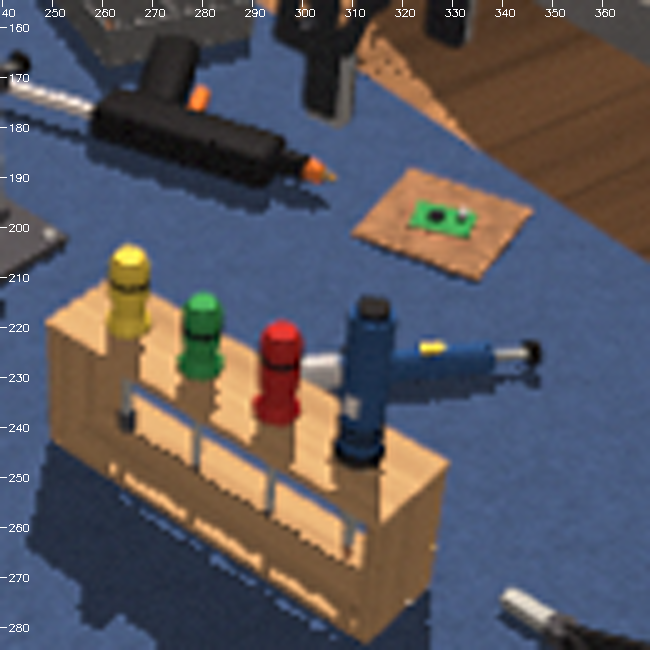

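Call:
{"api": "move_arm", "payload": {
  "commands": [
    [[-0.45,-0.08,4,0,0,0,0],[-0.45,-0.08,7,0,0,0,0],[-0.45,-0.08,10,0,0,0,0],[-0.45,-0.08,12,0,0,0,0],[-0.45,-0.08,12,0,0,0,0],[-0.45,-0.08,12,0,0,0,0]]
  ]
}}

```text
time: 3.7
position: [587.8, -266.1, 209.9]
orientation: [180.0, -0.0, 103.4]
force: [0.5, -0.4, -0.2]
opening: 85.2
```

```bash
python3 -c "
import mv; mv.to((587.3,-266.9,165),103.1)
from h import *
t=cap('top');zoom(t,(265,130,395,230),6,'t8.png')
s=cap('side');zoom(s,(240,155,370,285),5,'s8.png')"
```

```text
t 3.7 pos [ 587.8 -266.1  209.9] ori [179.97  -0.   103.42] F [ 0.48 -0.39 -0.22] open 85.2
shift cm [-0.07 -0.07  4.49] rotvec [ 0.0005 -0.0001  0.0056]
```

View pics/s8.png

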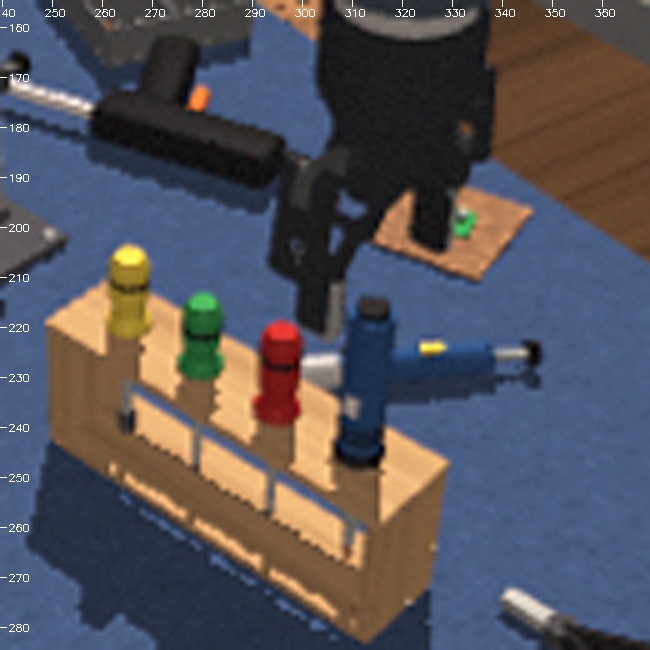

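View pics/t8.png

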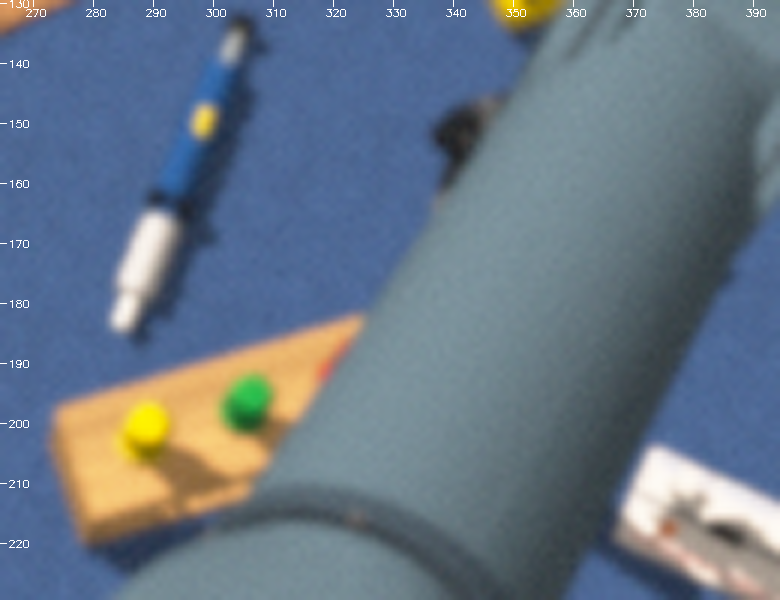

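```bash
python3 -c "
from h import *
s=cap('side')
d=np.array([.973,.23,0])
p=np.array([587.8,-266.1,204])
print(proj(s,np.array([p-45*d,p+45*d,[587.3,-266.9,194]])))"
```

```text
[[303.57852474 220.86457946]
 [325.25359108 204.16117834]
 [314.44914547 215.6829399 ]]
```

Call:
{"api": "move_arm", "payload": {
  "commands": [
    [[-0.07,-0.07,2,0,0,0,0],[-0.07,-0.07,4,0,0,0,0],[-0.07,-0.07,4.5,0,0,0,0],[-0.07,-0.07,4.5,0,0,0,0.3],[-0.07,-0.07,4.5,0,0,0,0.5],[-0.07,-0.07,4.5,0,0,0,0.6],[-0.07,-0.07,4.5,0,0,0,0.65],[-0.07,-0.07,4.5,0,0,0,0.7]]
  ],
  "newtons": 30
}}

```text
time: 4.65
position: [587.2, -267.8, 164.7]
orientation: [180.0, 0.0, 103.4]
force: [-0.4, 0.2, -0.1]
opening: 25.6
```

Call:
{"api": "move_arm", "payload": {
  "commands": [
    [[0,0,0,0,0,0,0.8],[0,0,0,0,0,0,0.9],[0,0,0,0,0,0,1],[0,0,0,0,0,0,1],[0,0,0,0,0,0,1]]
  ],
  "newtons": 30
}}

```text
time: 5.15
position: [587.1, -268.0, 164.6]
orientation: [180.0, 0.0, 103.3]
force: [-2.0, -0.4, 5.9]
opening: 23.6
```

Call:
{"api": "move_arm", "payload": {
  "commands": [
    [[0,0,-0.5,0,0,0,1],[0,0,-1.5,0,0,0,1],[0,0,-3,0,0,0,1],[0,0,-5,0,0,0,1],[0,0,-7,0,0,0,1],[0,0,-9,0,0,0,1],[0,0,-10,0,0,0,1],[0,0,-10,0,0,0,1]]
  ],
  "newtons": 50
}}

```text
time: 5.95
position: [587.7, -268.3, 266.3]
orientation: [179.8, 0.1, 103.4]
force: [-0.9, -0.2, -0.6]
opening: 23.0
```

Call:
{"api": "move_arm", "payload": {
  "commands": [
    [[0,0,-2,0,0,0,1],[0,0,-4,0,0,0,1],[0,0,-6,0,0,0,1],[0,0,-7,0,0,0,1],[0,0,-7,0,0,0,1],[0,0,-7,0,0,0,1]]
  ]
}}

```text
time: 6.55
position: [586.5, -267.4, 332.9]
orientation: [-179.9, -0.1, 103.4]
force: [0.1, -0.0, -0.7]
opening: 23.0
```

```bash
python3 -c "
import mv; mv.to((542.5,121.2,335),103.1)
from h import *
s=cap('side');zoom(s,(240,115,370,275),4,'s9.png',proj(s,np.array([[587.2,-268,335-150],[587.2,-268,335-150+77],[587.2,-268,335]])))
print(np.round(monitor.observe()['qpos'],1))"
```

```text
t 6.55 pos [ 586.5 -267.4  332.9] ori [-1.7993e+02 -6.0000e-02  1.0336e+02] F [ 0.09 -0.02 -0.71] open 23.0
shift cm [38.83  4.69 -0.17] rotvec [-0.0012 -0.001   0.0045]
[ -4.3  29.9  37.5  85.1 -18.7  71.5  48.8]
```

View pics/s9.png

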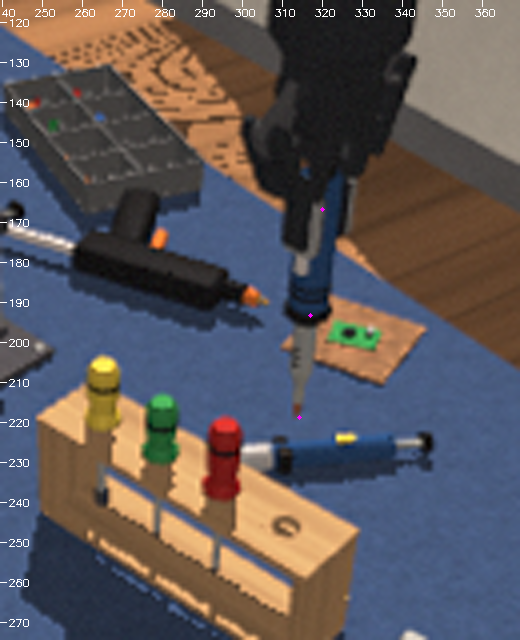

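Call:
{"api": "move_arm", "payload": {
  "commands": [
    [[1.5,0.2,-0.2,0,0,0,1],[4.5,0.5,-0.2,0,0,0,1],[7.5,0.9,-0.2,0,0,0,1],[10.5,1.2,-0.2,0,0,0,1],[13.5,1.6,-0.2,0,0,0,1],[16.5,2,-0.2,0,0,0,1],[19.5,2.3,-0.2,0,0,0,1],[22.5,2.7,-0.2,0,0,0,1]]
  ]
}}

```text
time: 7.4
position: [560.2, -40.2, 335.6]
orientation: [-179.9, -0.0, 103.4]
force: [0.7, 1.7, -1.7]
opening: 23.1
```

```bash
python3 -c "
import mv; mv.to((542.5,121.2,335),103.1)"
```

```text
t 7.4 pos [560.2 -40.2 335.6] ori [-1.7994e+02 -5.0000e-02  1.0341e+02] F [ 0.69  1.68 -1.7 ] open 23.1
shift cm [16.11  2.02  0.07] rotvec [-0.001  -0.0008  0.0054]
```

Call:
{"api": "move_arm", "payload": {
  "commands": [
    [[3,0.4,0,0,0,0,1],[6,0.8,0,0,0,0,1],[9,1.2,0,0,0,0,1],[12,1.6,0,0,0,0,1],[14.5,1.9,0,0,0,0,1],[16,2,0,0,0,0,1],[16,2,0,0,0,0,1],[16,2,0,0,0,0,1]]
  ]
}}

```text
time: 8.2
position: [543.5, 116.7, 336.0]
orientation: [-180.0, 0.0, 103.3]
force: [-0.3, -0.2, -2.2]
opening: 22.9
```

```bash
cat > look.py <<'E'
import mv,sys
from h import *
tag=sys.argv[1]; tgt=[float(v) for v in sys.argv[2:5]]
mv.to(tgt)
t=cap('top');zoom(t,(170,140,270,240),6,'t%s.png'%tag)
s=cap('side');p=monitor.observe()["position"];zoom(s,(190,85,270,205),5,'s%s.png'%tag,proj(s,p-np.array([[0,0,150],[0,0,73]])))
E
python3 look.py 10 542.5 121.2 300
```

```text
t 8.2 pos [543.5 116.7 336. ] ori [-1.7998e+02  5.0000e-02  1.0333e+02] F [-0.32 -0.25 -2.2 ] open 22.9
shift cm [0.46 0.   3.6 ] rotvec [0. 0. 0.]
```

View pics/s10.png

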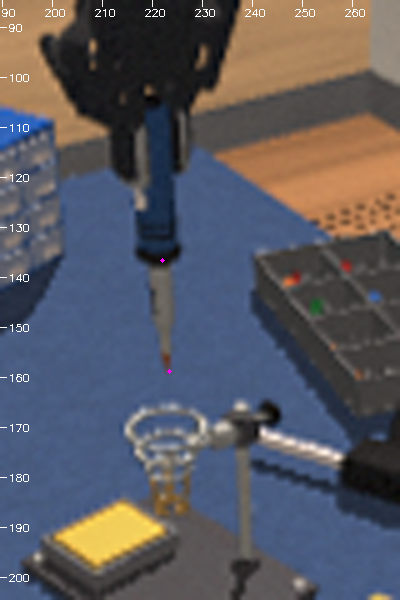

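View pics/t10.png

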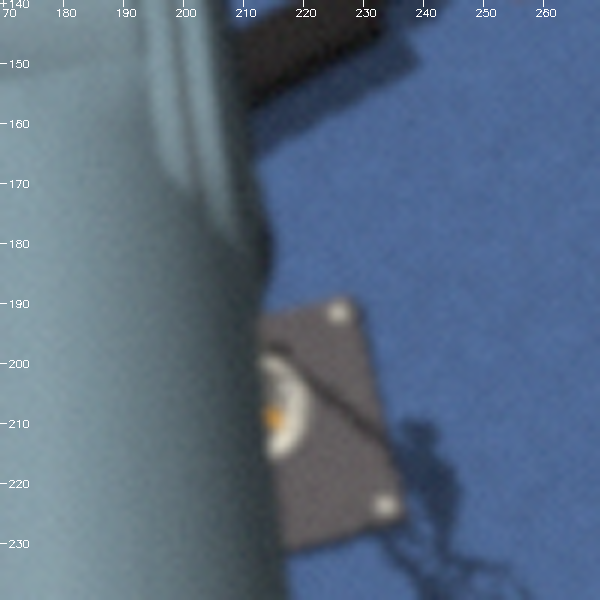

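Call:
{"api": "move_arm", "payload": {
  "commands": [
    [[0.3,0.1,1,0,0,0,1],[0.35,0.14,2.5,0,0,0,1],[0.35,0.14,4,0,0,0,1],[0.35,0.14,5,0,0,0,1],[0.35,0.14,5,0,0,0,1],[0.35,0.14,5,0,0,0,1]]
  ]
}}

```text
time: 8.9
position: [544.5, 121.1, 286.2]
orientation: [180.0, 0.0, 103.3]
force: [-0.0, 1.3, -0.4]
opening: 22.8
```

```bash
python3 look.py 11 543.7 120.3 250
```

```text
t 8.9 pos [544.5 121.1 286.2] ori [1.8000e+02 1.0000e-02 1.0331e+02] F [-0.04  1.26 -0.42] open 22.8
shift cm [-0.05 -0.09  3.62] rotvec [0. 0. 0.]
```

View pics/s11.png

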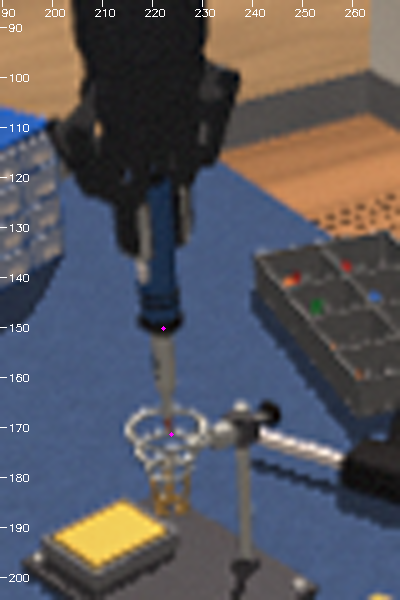

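View pics/t11.png

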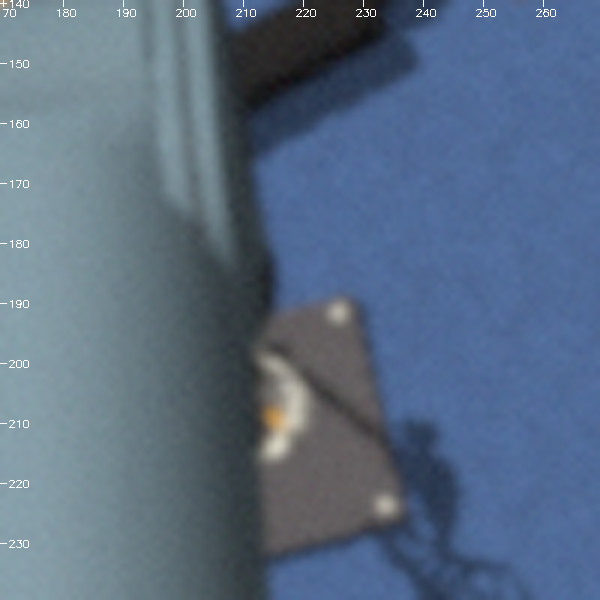

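Call:
{"api": "move_arm", "payload": {
  "commands": [
    [[0,-0.05,0.8,0,0,0,1],[-0.03,-0.07,1.6,0,0,0,1],[-0.03,-0.07,2.4,0,0,0,1],[-0.03,-0.07,3.2,0,0,0,1],[-0.03,-0.07,3.2,0,0,0,1],[-0.03,-0.07,3.2,0,0,0,1]]
  ]
}}

```text
time: 9.6
position: [543.6, 120.9, 253.9]
orientation: [-180.0, 0.0, 103.3]
force: [-0.1, 0.4, -1.3]
opening: 22.7
```

```bash
python3 look.py 12 543.7 120.3 230
python3 - <<'E'
import cv2
from h import *
s=cap('side'); zoom(s,(205,135,245,195),10,'s12b.png')
E
```

```text
t 9.6 pos [543.6 120.9 253.9] ori [-1.7997e+02  1.0000e-02  1.0334e+02] F [-0.14  0.4  -1.3 ] open 22.7
shift cm [-0.06 -0.    2.39] rotvec [0. 0. 0.]
```

View pics/s12b.png

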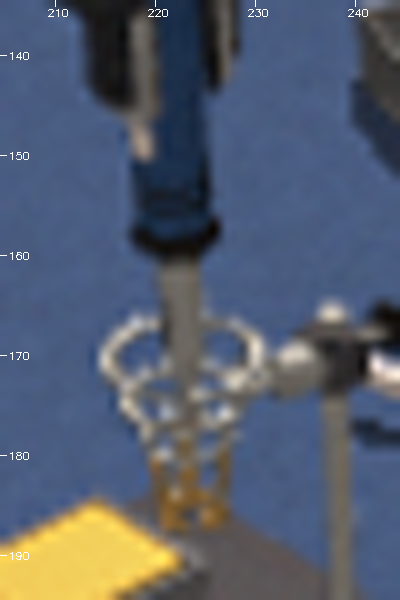

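Call:
{"api": "move_arm", "payload": {
  "commands": [
    [[-0.03,0,0.3,0,0,0,1],[-0.03,0,0.6,0,0,0,1],[-0.03,0,0.9,0,0,0,1],[-0.03,0,1.2,0,0,0,1],[-0.03,0,1.2,0,0,0,1]]
  ]
}}

```text
time: 10.25
position: [543.4, 120.6, 241.6]
orientation: [-179.9, 0.0, 103.3]
force: [-0.4, 0.1, -1.6]
opening: 23.4
```

Call:
{"api": "move_arm", "payload": {
  "commands": [
    [[0,0,0.3,0,0,0,1],[0,0,0.6,0,0,0,1],[0,0,0.9,0,0,0,1],[0,0,0.9,0,0,0,1]]
  ]
}}

```text
time: 10.65
position: [543.5, 120.6, 232.7]
orientation: [-180.0, 0.0, 103.4]
force: [0.2, 0.3, -1.9]
opening: 22.8
```

Call:
{"api": "move_arm", "payload": {
  "commands": [
    [[0,0,0.2,0,0,0,1],[0,0,0.4,0,0,0,1],[0,0,0.6,0,0,0,1],[0,0,0.6,0,0,0,1]]
  ]
}}

```text
time: 11.05
position: [543.6, 120.6, 226.8]
orientation: [-180.0, 0.0, 103.4]
force: [-0.1, -0.6, -1.1]
opening: 22.7
```

Call:
{"api": "move_arm", "payload": {
  "commands": [
    [[0,0,0.2,0,0,0,1],[0,0,0.4,0,0,0,1],[0,0,0.6,0,0,0,1],[0,0,0.6,0,0,0,1]]
  ]
}}

```text
time: 11.45
position: [543.5, 120.6, 220.8]
orientation: [-180.0, 0.0, 103.4]
force: [-0.8, 0.2, -1.6]
opening: 22.8
```

Call:
{"api": "move_arm", "payload": {
  "commands": [
    [[0,0,0.2,0,0,0,1],[0,0,0.4,0,0,0,1],[0,0,0.6,0,0,0,1],[0,0,0.6,0,0,0,1]]
  ]
}}

```text
time: 11.85
position: [543.5, 120.6, 214.8]
orientation: [-180.0, 0.0, 103.4]
force: [-0.5, -0.1, -0.8]
opening: 23.0
```

Call:
{"api": "move_arm", "payload": {
  "commands": [
    [[0,0,0.15,0,0,0,1],[0,0,0.3,0,0,0,1],[0,0,0.4,0,0,0,1],[0,0,0.4,0,0,0,1]]
  ]
}}

```text
time: 12.25
position: [543.7, 120.6, 211.0]
orientation: [-180.0, 0.0, 103.4]
force: [-0.1, 1.0, -0.4]
opening: 22.6
```

Call:
{"api": "move_arm", "payload": {
  "commands": [
    [[0,0,0.1,0,0,0,1],[0,0,0.2,0,0,0,1],[0,0,0.3,0,0,0,1],[0,0,0.3,0,0,0,1]]
  ]
}}

```text
time: 12.65
position: [543.7, 120.6, 208.0]
orientation: [-180.0, 0.0, 103.3]
force: [0.0, -0.7, -1.7]
opening: 22.9
```

Call:
{"api": "move_arm", "payload": {
  "commands": [
    [[0,0,0.1,0,0,0,1],[0,0,0.2,0,0,0,1],[0,0,0.3,0,0,0,1],[0,0,0.3,0,0,0,1]]
  ]
}}

```text
time: 13.05
position: [543.7, 120.6, 205.0]
orientation: [-180.0, 0.0, 103.4]
force: [0.3, -0.4, -1.0]
opening: 23.0
```

Call:
{"api": "move_arm", "payload": {
  "commands": [
    [[0,0,0.1,0,0,0,1],[0,0,0.2,0,0,0,1],[0,0,0.3,0,0,0,1],[0,0,0.3,0,0,0,1]]
  ]
}}

```text
time: 13.45
position: [543.6, 120.5, 202.0]
orientation: [-180.0, 0.0, 103.4]
force: [-0.3, -0.9, -0.6]
opening: 22.9
```

Call:
{"api": "move_arm", "payload": {
  "commands": [
    [[0,0,0.1,0,0,0,1],[0,0,0.2,0,0,0,1],[0,0,0.2,0,0,0,1],[0,0,0.2,0,0,0,1]]
  ]
}}

```text
time: 13.85
position: [543.6, 120.6, 200.1]
orientation: [-180.0, -0.0, 103.4]
force: [0.6, -0.8, -0.1]
opening: 23.2
```

Call:
{"api": "move_arm", "payload": {
  "commands": [
    [[0,0,0.1,0,0,0,1],[0,0,0.2,0,0,0,1],[0,0,0.2,0,0,0,1]]
  ]
}}

```text
time: 14.15
position: [543.6, 120.7, 198.0]
orientation: [-180.0, -0.0, 103.4]
force: [-0.6, -0.3, 0.4]
opening: 23.0
```

Call:
{"api": "move_arm", "payload": {
  "commands": [
    [[0,0,0.1,0,0,0,1],[0,0,0.2,0,0,0,1],[0,0,0.2,0,0,0,1]]
  ]
}}

```text
time: 14.45
position: [543.6, 120.7, 196.0]
orientation: [-180.0, -0.0, 103.4]
force: [-0.6, 0.2, -0.2]
opening: 23.2
```

Call:
{"api": "move_arm", "payload": {
  "commands": [
    [[0,0,0.1,0,0,0,1],[0,0,0.2,0,0,0,1],[0,0,0.2,0,0,0,1]]
  ]
}}

```text
time: 14.75
position: [544.0, 120.7, 194.3]
orientation: [180.0, -0.0, 103.3]
force: [-1.2, -1.0, 2.8]
opening: 22.5
```

Call:
{"api": "move_arm", "payload": {
  "commands": [
    [[0,0,0.1,0,0,0,1],[0,0,0.2,0,0,0,1],[0,0,0.2,0,0,0,1]]
  ]
}}

```text
time: 15.05
position: [543.4, 120.5, 191.6]
orientation: [-180.0, 0.0, 103.4]
force: [-0.2, -0.4, -3.1]
opening: 22.5
```

Run:
```python
from h import *
F=[]
for i in range(6):
    s=cap('side'); F.append(monitor.observe()["force"])
print(np.round(F,1).tolist(),np.mean(F,0))
zoom(s,(205,135,245,195),10,'s13.png')
```

```text
[[-0.5, -0.2, -2.8], [-0.1, -0.3, -3.5], [-0.9, -1.5, -3.8], [-0.2, -0.3, -3.1], [-1.0, -0.6, -3.7], [-1.4, -0.5, -3.2]] [-0.68080386 -0.58141353 -3.34971053]
```

View pics/s13.png

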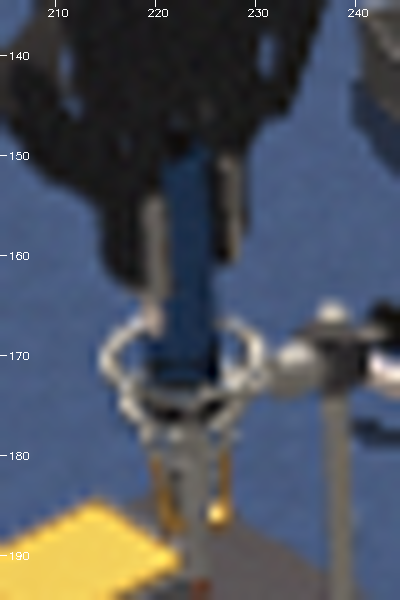

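Call:
{"api": "move_arm", "payload": {
  "commands": [
    [[-0.01,-0.03,0.05,0,0,0,1],[-0.03,-0.05,0.1,0,0,0,1],[-0.03,-0.05,0.1,0,0,0,1]]
  ]
}}

```text
time: 15.65
position: [543.4, 120.3, 191.2]
orientation: [180.0, -0.0, 103.4]
force: [0.4, -0.2, -2.2]
opening: 23.1
```

Call:
{"api": "move_arm", "payload": {
  "commands": [
    [[0,0,0.05,0,0,0,1],[0,0,0.1,0,0,0,1],[0,0,0.1,0,0,0,1]]
  ]
}}

```text
time: 15.95
position: [543.6, 120.3, 190.4]
orientation: [180.0, -0.0, 103.3]
force: [-1.6, -0.6, 2.0]
opening: 22.7
```

Call:
{"api": "move_arm", "payload": {
  "commands": [
    [[0,0,0.05,0,0,0,1],[0,0,0.1,0,0,0,1],[0,0,0.1,0,0,0,1]]
  ]
}}

```text
time: 16.25
position: [543.6, 120.3, 189.3]
orientation: [180.0, -0.0, 103.3]
force: [-0.8, 0.4, 2.6]
opening: 22.8
```

Call:
{"api": "move_arm", "payload": {
  "commands": [
    [[0,0,0.05,0,0,0,1],[0,0,0.1,0,0,0,1],[0,0,0.1,0,0,0,1]]
  ]
}}

```text
time: 16.55
position: [543.4, 120.3, 188.1]
orientation: [180.0, 0.0, 103.4]
force: [0.1, -0.6, 1.7]
opening: 23.1
```

Call:
{"api": "move_arm", "payload": {
  "commands": [
    [[0,0,0.05,0,0,0,1],[0,0,0.1,0,0,0,1],[0,0,0.1,0,0,0,1]]
  ]
}}

```text
time: 16.85
position: [543.3, 120.2, 187.1]
orientation: [-180.0, 0.0, 103.4]
force: [-0.6, -0.5, 2.0]
opening: 22.4
```

Call:
{"api": "move_arm", "payload": {
  "commands": [
    [[0,0,0.03,0,0,0,1],[0,0,0.07,0,0,0,1],[0,0,0.07,0,0,0,1]]
  ]
}}

```text
time: 17.15
position: [543.3, 120.3, 186.4]
orientation: [180.0, -0.0, 103.4]
force: [-1.0, 0.9, 1.8]
opening: 22.9
```

Call:
{"api": "move_arm", "payload": {
  "commands": [
    [[0,0,0.03,0,0,0,1],[0,0,0.05,0,0,0,1],[0,0,0.05,0,0,0,1]]
  ]
}}

```text
time: 17.45
position: [543.3, 120.2, 185.9]
orientation: [-180.0, 0.0, 103.4]
force: [-1.7, -0.5, 1.0]
opening: 22.8
```

Call:
{"api": "move_arm", "payload": {
  "commands": [
    [[0,0,0.03,0,0,0,1],[0,0,0.05,0,0,0,1],[0,0,0.05,0,0,0,1]]
  ]
}}

```text
time: 17.75
position: [543.3, 120.3, 185.4]
orientation: [180.0, 0.0, 103.4]
force: [0.4, -1.1, 2.0]
opening: 22.9
```

Call:
{"api": "move_arm", "payload": {
  "commands": [
    [[0,0,0.03,0,0,0,1],[0,0,0.05,0,0,0,1],[0,0,0.05,0,0,0,1]]
  ]
}}

```text
time: 18.05
position: [543.3, 120.2, 184.9]
orientation: [180.0, 0.0, 103.4]
force: [-0.6, 0.8, 2.0]
opening: 22.8
```

Call:
{"api": "move_arm", "payload": {
  "commands": [
    [[0,0,0.03,0,0,0,1],[0,0,0.05,0,0,0,1],[0,0,0.05,0,0,0,1]]
  ]
}}

```text
time: 18.35
position: [543.3, 120.3, 184.4]
orientation: [-180.0, 0.0, 103.4]
force: [-1.3, -0.5, 1.7]
opening: 23.0
```

Call:
{"api": "move_arm", "payload": {
  "commands": [
    [[0,0,0.03,0,0,0,1],[0,0,0.05,0,0,0,1],[0,0,0.05,0,0,0,1]]
  ]
}}

```text
time: 18.65
position: [543.4, 120.2, 183.9]
orientation: [180.0, 0.0, 103.3]
force: [-1.2, -1.2, 1.6]
opening: 23.1
```

Run:
```python
from h import *
s=cap('side')
zoom(s,(205,135,245,195),10,'s14.png'); print(monitor.observe()["position"])
```

```text
[543.3440111  120.25055294 183.94465571]
```

View pics/s14.png

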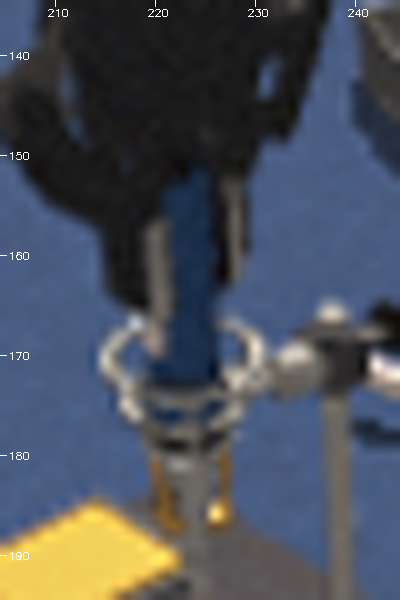

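Call:
{"api": "move_arm", "payload": {
  "commands": [
    [[0,0,0.03,0,0,0,1],[0,0,0.05,0,0,0,1],[0,0,0.05,0,0,0,1]]
  ]
}}

```text
time: 19.0
position: [543.4, 120.2, 183.5]
orientation: [180.0, 0.0, 103.4]
force: [-0.8, -0.3, 3.6]
opening: 22.9
```

Call:
{"api": "move_arm", "payload": {
  "commands": [
    [[0,0,0.03,0,0,0,1],[0,0,0.05,0,0,0,1],[0,0,0.05,0,0,0,1]]
  ]
}}

```text
time: 19.3
position: [543.4, 120.2, 183.1]
orientation: [180.0, -0.0, 103.3]
force: [-0.8, -0.9, 4.6]
opening: 22.7
```

Call:
{"api": "move_arm", "payload": {
  "commands": [
    [[0,0,0.03,0,0,0,1],[0,0,0.05,0,0,0,1],[0,0,0.05,0,0,0,1]]
  ]
}}

```text
time: 19.6
position: [543.5, 120.3, 182.7]
orientation: [180.0, -0.0, 103.4]
force: [-1.3, -0.6, 5.8]
opening: 23.1
```

Call:
{"api": "move_arm", "payload": {
  "commands": [
    [[0,0,0.03,0,0,0,1],[0,0,0.05,0,0,0,1],[0,0,0.05,0,0,0,1]]
  ]
}}

```text
time: 19.9
position: [543.5, 120.2, 182.4]
orientation: [180.0, -0.0, 103.4]
force: [-1.8, -1.3, 7.3]
opening: 23.0
```

Call:
{"api": "move_arm", "payload": {
  "commands": [
    [[0,0,0.03,0,0,0,1],[0,0,0.03,0,0,0,1],[0,0,0.03,0,0,0,1]]
  ]
}}

```text
time: 20.2
position: [543.5, 120.2, 182.2]
orientation: [180.0, -0.0, 103.3]
force: [-1.9, -1.0, 8.8]
opening: 23.0
```

Run:
```python
from h import *
F=[]
for i in range(4):
    s=cap('side'); F.append(monitor.observe()["force"])
print(np.round(F,1).tolist(),monitor.observe()["position"])
zoom(s,(205,135,245,195),10,'s15.png')
```

```text
[[-2.5, -0.8, 8.8], [-3.2, -0.5, 8.6], [-3.5, -0.9, 8.3], [-2.3, -0.7, 9.7]] [543.51233855 120.23935191 182.148096  ]
```

View pics/s15.png

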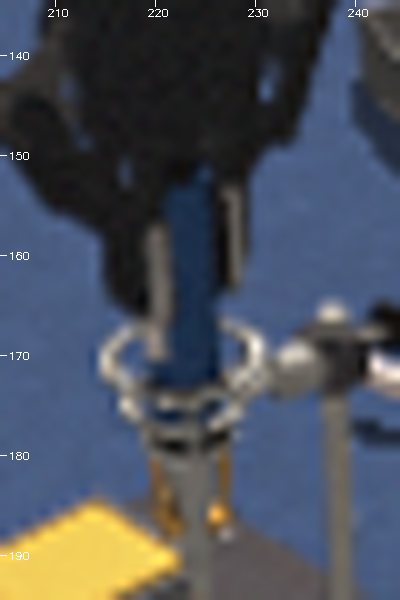

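Call:
{"api": "move_arm", "payload": {
  "commands": [
    [[0,0,-0.06,0,0,0,1],[-0.01,-0.05,-0.1,0,0,0,1],[-0.02,-0.1,-0.1,0,0,0,1],[-0.02,-0.1,-0.1,0,0,0,1]]
  ]
}}

```text
time: 20.8
position: [542.7, 119.9, 182.8]
orientation: [179.9, 0.0, 103.4]
force: [0.8, -0.0, 3.8]
opening: 23.0
```

```bash
cat > f.py <<'E'
from h import *
F=[]
for i in range(4):
    s=cap('side'); F.append(monitor.observe()["force"])
print(np.round(F,1).tolist(),np.round(np.mean(F,0),2),np.round(monitor.observe()["position"],2))
E
python3 f.py
```

```text
[[1.0, -0.8, 3.4], [-0.2, -0.7, 3.2], [0.3, 0.0, 3.8], [0.8, -1.0, 3.4]] [ 0.48 -0.62  3.43] [542.68 119.89 182.71]
```

Call:
{"api": "move_arm", "payload": {
  "commands": [
    [[-0.03,0,0.04,0,0,0,1],[-0.04,0,0.08,0,0,0,1],[-0.04,0,0.08,0,0,0,1]]
  ]
}}

```text
time: 21.3
position: [542.7, 119.6, 182.0]
orientation: [180.0, -0.0, 103.4]
force: [0.1, 0.1, 6.6]
opening: 23.0
```

```bash
python3 f.py
```

```text
[[-0.4, -0.6, 5.8], [0.2, 0.2, 5.1], [-0.9, -0.4, 5.4], [0.2, -0.6, 6.6]] [-0.23 -0.35  5.73] [542.67 119.61 182.05]
```

Centred now, with almost no side force. I'll press down a little more.

Call:
{"api": "move_arm", "payload": {
  "commands": [
    [[0,0,0.03,0,0,0,1],[0,0,0.06,0,0,0,1],[0,0,0.06,0,0,0,1]]
  ]
}}

```text
time: 21.8
position: [542.7, 119.6, 181.6]
orientation: [180.0, -0.0, 103.4]
force: [-1.7, -0.4, 6.9]
opening: 22.8
```

```bash
python3 f.py
```

```text
[[-2.0, -0.6, 7.5], [-1.2, -1.0, 7.8], [-0.4, -0.1, 8.5], [-0.8, -0.3, 7.6]] [-1.12 -0.49  7.85] [542.72 119.59 181.66]
```

Call:
{"api": "move_arm", "payload": {
  "commands": [
    [[0,-0.03,0.02,0,0,0,1],[0,-0.05,0.04,0,0,0,1],[0,-0.05,0.04,0,0,0,1]]
  ]
}}

```text
time: 22.3
position: [542.6, 119.6, 181.4]
orientation: [179.9, -0.0, 103.4]
force: [-1.0, -0.4, 8.0]
opening: 22.8
```

```bash
python3 f.py
```

```text
[[-0.3, 0.6, 9.0], [-0.0, -1.0, 8.5], [0.3, 0.4, 8.7], [-1.2, 0.4, 9.3]] [-0.31  0.11  8.85] [542.58 119.56 181.44]
```

Call:
{"api": "move_arm", "payload": {
  "commands": [
    [[0,0,0,0,0,0,0.7],[0,0,0,0,0,0,0.6],[0,0,0,0,0,0,0.5],[0,0,0,0,0,0,0.4],[0,0,0,0,0,0,0.3],[0,0,0,0,0,0,0.3],[0,0,0,0,0,0,0.3]]
  ],
  "newtons": 20
}}

```text
time: 23.2
position: [542.0, 119.3, 180.8]
orientation: [-180.0, 0.0, 103.4]
force: [1.0, -0.7, -0.2]
opening: 60.0
```

```bash
python3 f.py
python3 - <<'E'
from h import *
s=cap('side')
zoom(s,(195,125,255,195),10,'s16.png')
E
```

```text
[[0.0, -0.0, 0.2], [0.4, 1.0, -0.6], [0.5, 0.6, 0.0], [-0.0, -0.4, -0.3]] [ 0.23  0.28 -0.18] [542.02 119.35 180.87]
```

View pics/s16.png

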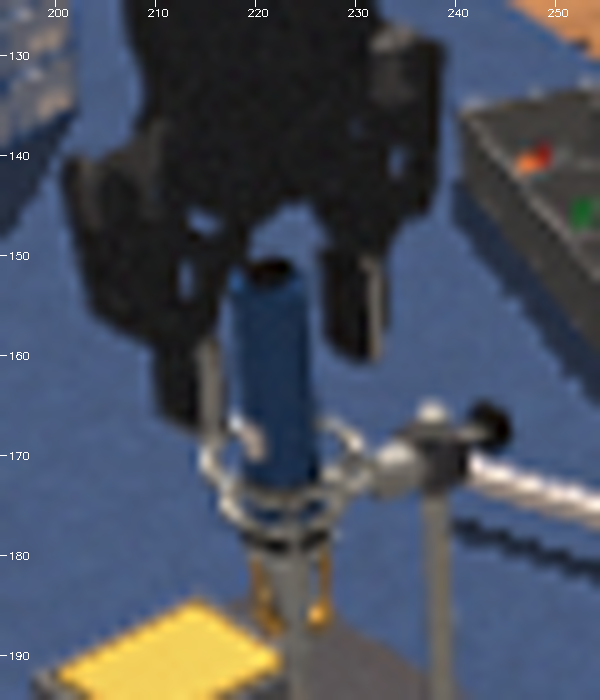

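Call:
{"api": "move_arm", "payload": {
  "commands": [
    [[0,0,-1,0,0,0,0.2],[0,0,-3,0,0,0,0.2],[0,0,-6,0,0,0,0.2],[0,0,-9,0,0,0,0.1],[0,0,-12,0,0,0,0],[0,0,-14,0,0,0,0],[0,0,-14,0,0,0,0],[0,0,-14,0,0,0,0]]
  ]
}}

```text
time: 24.25
position: [541.9, 119.3, 321.2]
orientation: [180.0, -0.0, 103.4]
force: [0.4, 0.1, -0.1]
opening: 85.6
```

Call:
{"api": "move_arm", "payload": {
  "commands": [
    [[-4,0,0,0,0,0,0],[-8,0,0,0,0,0,0],[-12,0,0,0,0,0,0],[-16,0,0,0,0,0,0],[-20,0,0,0,0,0,0],[-20,0,0,0,0,0,0],[-20,0,0,0,0,0,0]]
  ]
}}

```text
time: 24.95
position: [587.5, -76.1, 319.6]
orientation: [-179.9, -0.0, 103.2]
force: [1.0, 1.0, -0.9]
opening: 85.4
```

```bash
cat > end.py <<'E'
from h import *
s=cap('side');t=cap('top'); z0=float(np.load("z.npy")) if 0 else 113.0
zoom(s,(195,125,255,195),10,'s17.png'); zoom(t,(180,170,250,240),8,'t17.png')
cv2.imwrite('pics/sfull.png',s["pixels"][:,:,::-1]);cv2.imwrite('pics/tfull.png',t["pixels"][:,:,::-1])
print(monitor.observe()["position"],monitor.observe()["time"])
E
python3 end.py
```

```text
[587.77282132 -73.67224273 319.86826475] 25.05
```

View pics/s17.png

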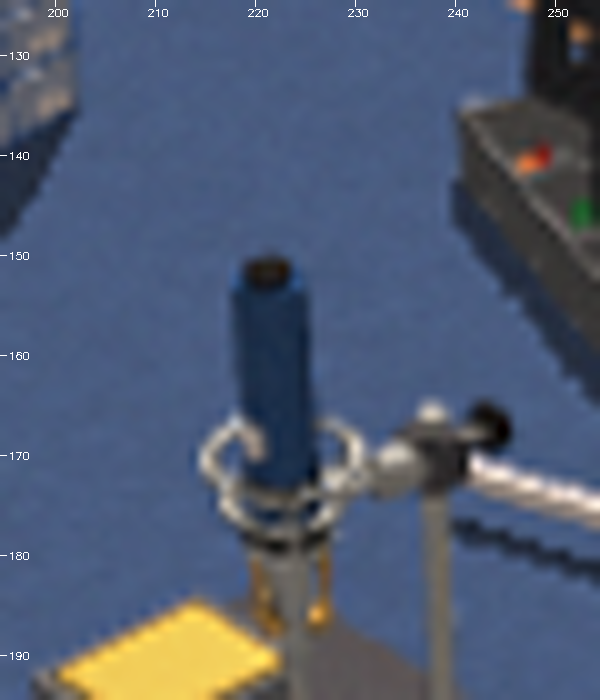

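View pics/t17.png

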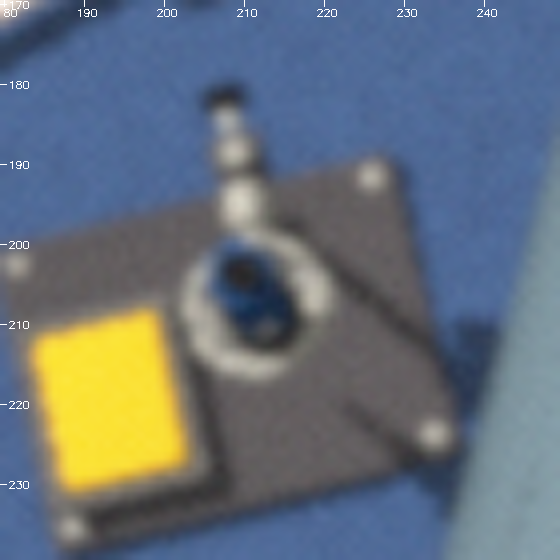

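View pics/sfull.png

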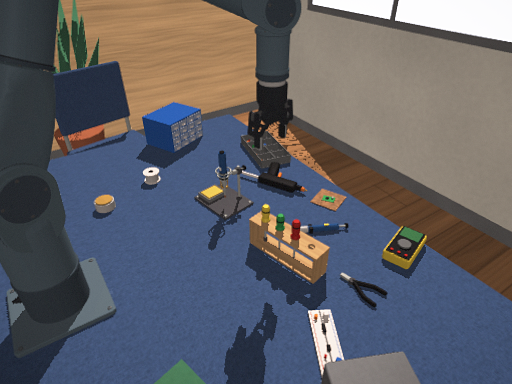

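View pics/tfull.png

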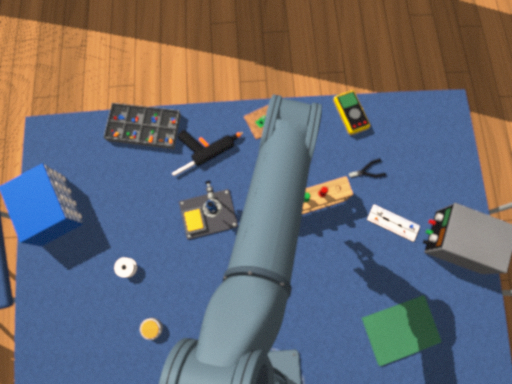

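Run:
```python
from h import *
s=cap('side');t=cap('top')
P,r=tri([t,s],[(210,203.2),(221.2,151.3)]);print(P,r)
for P in ([542.3,121,0],):
    for z in (109+102,113+102): print(z,proj(t,[P[0],P[1],z]),proj(s,[P[0],P[1],z]))
zoom(s,(205,140,245,195),14,'s18.png',proj(s,np.array([[542.3,120.8,z] for z in (109,114,130,150,170,190,211)])))
```

```text
[540.63508745 117.40349633 213.68689902] [-0.15565836  0.46183325  0.53154806 -0.12683692]
211 [[208.630078   203.34115526]] [[221.69065968 151.32396392]]
215 [[208.46497375 203.0627006 ]] [[221.61274085 150.18811596]]
```

View pics/s18.png

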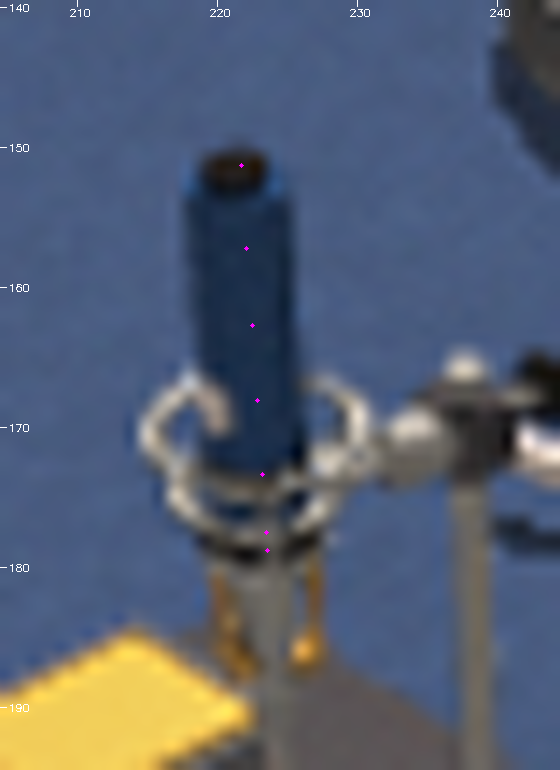

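```bash
python3 -c "
from bench import job; print(job.job_done())"
```

```text
the job is handed in; nothing more can be done
None
```

The soldering iron is back in its own stand. I lifted it from the rack's end hole and lowered it upright through the rings and spring leaves. Then I pressed the collar home, let go and moved the arm clear. I handed the job in at about 25 s of the 67 s allowed; no verdict was reported.

**Insertion force:** The leaves resisted the push by about 3 to 4 N. The collar met the lowest ring at a TCP height of about 184 mm. The first press showed about 3 N of side force, so I backed off, re-centred by about 1 mm and pressed again. The final push was about 10 N (8.9 N read at the wrist plus the iron's weight), with under 0.5 N sideways. The highest readings during pressing were about 11 N, below the heater's 13 N limit.

**Final pictures:** The iron stands free with its collar in the lowest ring. The other three tools are still in the rack. The pliers, breadboard, pump, glue gun and reel show no sign of having been moved.

**Checks that disagreed:**
- **Ring height:** the cameras put the lowest ring at about 113 mm, while the arm's contact height implies about 109 mm. The tip also looked 2 to 4 mm higher than predicted while the iron was held, so this looks like a camera offset. I relied on the contact force instead.
- **Tilt:** the last triangulation puts the handle top about 4 mm off the cage axis, a lean of about 2°, though the two views agreed only to about half a pixel (1 to 2 mm).

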